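Put the fruit testers back on their own stands

TASK

The three fruit testers have been put back on one another's stands: move them round (the empty rest with the round plate is there to park one on) until the longest tester lies on the stand with the longest board, the middle one on the middle board and the shortest on the shortest board. Each has a heavy head, so grip it at its balance point and carry it level, and lay it in both V saddles of its stand with the balance point mid-way between them (it may face either way). Leave alone the jar, the label reel and the brass weight.

Things in the scene. Friction and masses are not known exactly. Their poses are not given: they have to be found in the camera images.
- firmness_tester_balance (a point): Longest tester, 262 mm, 0.3 kg: round black handle 16 mm in diameter from 170 mm behind the balance point to 55 mm ahead, then a heavy steel drum head, 40 mm diameter, 25 mm long, with a short thin plunger. Point: balance point, on the handle's axis; x points to the head. Free to roll about x. On any stand its axis is level, 45 mm above the table.
- sugar_tester_balance (a point): Middle-length tester, 210 mm, 0.24 kg: fat aluminium tube 24 mm in diameter, black rubber tail, from 122 mm behind the balance point to 54 mm ahead, then a heavy dark steel head, 32 mm diameter, 34 mm long. Point: balance point, on the handle's axis; x points to the head. Free to roll about x. On any stand its axis is level, 51 mm above the table.
- thermometer_balance (a point): Shortest tester (probe thermometer), 169 mm, 0.12 kg: thin round steel stem 13 mm in diameter from 86 mm behind the balance point to 52 mm ahead, then a heavy black ball head, 34 mm diameter. Point: balance point, on the handle's axis; x points to the head. Free to roll about x. On any stand its axis is level, 43 mm above the table.
- stand_long_seat (a point): Stand with the longest plywood board, 220 x 50 x 8 mm. Two V saddles, 10 mm thick, 70 mm apart along its x, 60 mm clear between; V flanks 45 degrees, 42 mm wide, tops at 55 mm; hold a handle level along x. Point: mid-way between the saddles at the bottom of the V's, 34 mm above the table, z up; a handle of radius r rests with its axis 1.41 r above it. Fixed.
- stand_mid_seat (a point): Stand with the middle plywood board, 160 x 50 x 8 mm. Two V saddles, 10 mm thick, 70 mm apart along its x, 60 mm clear between; V flanks 45 degrees, 42 mm wide, tops at 55 mm; hold a handle level along x. Point: mid-way between the saddles at the bottom of the V's, 34 mm above the table, z up; a handle of radius r rests with its axis 1.41 r above it. Fixed.
- stand_short_seat (a point): Stand with the shortest plywood board, 110 x 50 x 8 mm. Two V saddles, 10 mm thick, 70 mm apart along its x, 60 mm clear between; V flanks 45 degrees, 42 mm wide, tops at 55 mm; hold a handle level along x. Point: mid-way between the saddles at the bottom of the V's, 34 mm above the table, z up; a handle of radius r rests with its axis 1.41 r above it. Fixed.
- rest_seat (a point): Spare rest, empty at first: round dark steel plate, 116 mm diameter, 6 mm thick. Two V saddles, 10 mm thick, 70 mm apart along its x, 60 mm clear between; V flanks 45 degrees, 42 mm wide, tops at 55 mm; hold a handle level along x. Point: mid-way between the saddles at the bottom of the V's, 34 mm above the table, z up; a handle of radius r rests with its axis 1.41 r above it. Fixed.
- jar: Bystander, to be left where it is: small clear jar with a steel lid, 46 mm diameter, 65 mm tall. Origin at the centre of its underside.
- reel: Bystander, to be left where it is: small reel of labels lying flat, white flanges, 56 mm diameter, 24 mm tall. Origin at the centre of its underside.
- check_weight: Bystander, to be left where it is: brass check weight with a knob, 42 mm diameter, 52 mm tall. Origin at the centre of its underside.
Things that resemble listed ones, but are neither listed nor needed, are in the scene too. What is shaped like the part that bears stand_mid_seat but blue or red is not meant.

How it is judged:
At the end, for the whole second after the job is handed in: Each tester lies released and still in both saddles of its own stand: balance point within 15 mm (from above) of the saddles' mid-point, height within 5 mm of seated, axis within 8 degrees of the stand's; jar, reel and weight within 30 mm of where they were (horizontal distance between firmness_tester_balance and stand_long_seat below 0.015 m and height (world z) of firmness_tester_balance between 0.0403137 and 0.0503137 m and angle between the x axis of firmness_tester_balance and the x axis of stand_long_seat, either way round below 0.14 rad and linear speed of each of firmness_tester, sugar_tester, thermometer below 0.02 m/s and horizontal distance between sugar_tester_balance and stand_mid_seat below 0.015 m and height (world z) of sugar_tester_balance between 0.0459706 and 0.0559706 m and angle between the x axis of sugar_tester_balance and the x axis of stand_mid_seat, either way round below 0.14 rad and horizontal distance between thermometer_balance and stand_short_seat below 0.015 m and height (world z) of thermometer_balance between 0.0381924 and 0.0481924 m and angle between the x axis of thermometer_balance and the x axis of stand_short_seat, either way round below 0.14 rad and distance of each of jar, reel, check_weight from where it was at the start of the episode below 0.03 m); the robot touches nothing.
It fails at once if the firmness tester is tipped more than 20 degrees from level (angle between firmness_tester_balance's own x axis and vertical below 1.221 rad or angle between firmness_tester_balance's own x axis and vertical above 1.921 rad).
It fails at once if the sugar tester is tipped more than 20 degrees from level (angle between sugar_tester_balance's own x axis and vertical below 1.221 rad or angle between sugar_tester_balance's own x axis and vertical above 1.921 rad).
It fails at once if the thermometer is tipped more than 20 degrees from level (angle between thermometer_balance's own x axis and vertical below 1.221 rad or angle between thermometer_balance's own x axis and vertical above 1.921 rad).
It fails at once if the jar, the reel or the brass weight is moved more than 30 mm (distance of any of jar, reel, check_weight from where it was at the start of the episode above 0.03 m).
It also fails if it takes over 120 s, if anything falls off the work surface, if the arm or the gripper's body presses on something with over 40 N, if the wrist force passes 120 N, or if a joint passes its speed limit or range.

ROBOT

A 6-joint arm with a two-finger parallel gripper is mounted at the origin on the work surface. World frame = base frame: x ahead of the robot, y to its left, z up, the work surface at z = 0. Lengths are in m, angles in rad, forces in N, time in s.
With the tool pointing down it reaches from about 0.225 to 0.875 m from the base axis. Payload 3.4 kg.
Tool frame: the origin (TCP) lies midway between the tips of the shut fingers; the grasp point (between the pads) lies 19 mm behind it; z points along the fingers, y is the line along which they close (so a half turn about z gives the same grasp; the last joint's range is limited). The gripper opens to 85 mm and grips with 20 to 120 N. Pads are 22 mm wide; open, the fingers measure 114 mm over their backs; the gripper's body (76 mm by 85 mm) begins 54 mm behind the grasp point. The pads swing forward as they close: fully open they stand 13 mm farther back than shut.
Start: joints at [1.144, 0.276, 1.505, -0, 1.361, -0.121], TCP at [0.173, 0.548, 0.231] pointing down, gripper open.
Joint ranges: [-2.89, 2.89], [-0.75, 2.08], [0.22, 2.7], [-1.18, 4.32], [0.11, 2.71], [-2.7, 2.7]. Speed limits (rad/s): [2.57, 2.57, 3.14, 3.14, 3.14, 3.14].

INTERFACE

Orientations are given as a unit quaternion [w, x, y, z].
In Python, from rig import * gives the robot as it stands.
- The arm moves only by the tool apply_moves, never from a script. Its argument "steps" is one flat list of numbers, 4 for each row, row after row: the shift along the world's x, y, z in cm, then the turn about the world's z in degrees. A call has 1 to 8 rows; each row is the pose to reach, as a shift and turn from the pose commanded when the call began; what a row does not reach only later rows make up. A row lasts 1/12 s, in which the tool goes at most 41.7 mm and 7.16 degrees, less where a joint would pass 70% of its speed; a pose out of reach is approached as far as the arm can. A call with a gripper value outside its range is refused whole. "jaw" is the closure in counts, from 0 (fully open) to 255 (shut), set as the call begins (left out, the last holds). The fingers move at their own pace and stop on an object; "newtons" is the grip in N (left out, the last holds). Time passes only in rows, so rows that repeat a pose let the fingers close. It gives the time, the measured TCP pose, the force, the opening and the grip force at its end, in the units of the state.
- get_state(): the state, without advancing time (a new reading comes with each control period).
- get_image(name): name is "scene" or "top" or "wrist"; returns the picture (420x560x3 uint8, red, green, blue); there is no depth.
- calibration(name): a dict with "fx", "fy", "cx", "cy" (pixels), "xyz" and "rotation" of the camera in the world. Camera axes: x right, y up, looking along -z (the intrinsics and any distortion apply to the point x, -y, -z); pixel columns grow to the right and rows downward; lengths in m; the calibration is good to about 2 mm. A picture is of the moment at which its call begins: read the wrist's pose just before it. calibration takes no time and is no camera call; for the wrist camera it gives the pose at the moment of the call.
- sign_off(): hands the job in; it is judged then, once.
The state is a dict: "clock": time; "qpos": joint angles; "qd": joint speeds; "effort": joint torques, N m; "position": TCP position; "ee_rot": TCP orientation; "contact_force": force on the tool from outside, world axes, zero at the start; "moment": the same for the moment, N m; "width": finger opening in m; "gripper_force": force on a finger pad.
Only numpy, scipy, OpenCV 4.12 (cv2) and the standard library are available. Lean on these libraries where they do the work, as an engineer would, in place of code of your own. Each camera call takes 0.05 s, during which the arm holds its last target. There are 200 camera calls.

## Working session

There is one attempt and no reset: what is moved stays moved. The work goes in short steps, Python scripts to look and compute and a tool call to move; the robot and the scene stay as the last step left them, time stands still between calls to the robot, and variables do not carry over. Pictures are saved under pics/ and viewed, at most 14 in all, crops included, and the job is handed in when it is done.

Besides the shell and the picture viewer there is one more tool, called after "Emit:" as name(argument=value, ...) on one line, values as JSON. apply_moves: Moves the arm, as the interface text tells. Its arguments: {"type":"object","properties":{"steps":{"type":"array","items":{"type":"number"}},"jaw":{"type":"number"},"newtons":{"type":"number"}},"required":["steps"]}

```bash
ls; mkdir -p pics; python3 - <<'E'
from rig import *
import cv2
for n in ["top","scene"]:
    im=get_image(n); cv2.imwrite(f"pics/{n}0.png",im[:,:,::-1]); c=calibration(n); print(n,c)
print(get_state())
E
```

```text
pics
top {'fx': 533.8457069268145, 'fy': 533.8457069268145, 'cx': 288.17183343913524, 'cy': 207.3983725098434, 'xyz': array([0.18707233, 0.04459111, 1.57991369]), 'rotation': array([ 0.71101487,  0.06951145, -0.0665212 , -0.69656366])}
scene {'fx': 417.6087933972933, 'fy': 417.6087933972933, 'cx': 279.5762037592704, 'cy': 200.3646954088846, 'xyz': array([ 0.85864949, -0.64328051,  0.78926912]), 'rotation': array([0.89042553, 0.39050473, 0.10099098, 0.21082993])}
{'clock': 0.1, 'qpos': array([ 1.14399111e+00,  2.76501499e-01,  1.50602804e+00, -1.13251935e-05,
        1.36070579e+00, -1.21002600e-01]), 'qd': array([-0.00165562, -0.00064412, -0.00240274,  0.00085153, -0.00089958,
        0.00082612]), 'effort': array([ 8.12390645e-04, -4.17703342e+01, -2.46402848e+01, -2.95812097e-04,
        5.93171484e-03,  1.26846041e-05]), 'position': array([0.17291626, 0.54787376, 0.2305349 ]), 'ee_rot': array([-2.16834379e-04,  1.52305005e-01,  9.88333198e-01, -7.92217535e-04]), 'contact_force': array([1.39477601e-01, 9.79288617e-04, 1.03014958e+00]), 'moment': array([ 0.03213608, -0.02249977, -0.01501714]), 'gripper_force': 0.0, 'width': 0.08533157673834092}
```

View pics/top0.png

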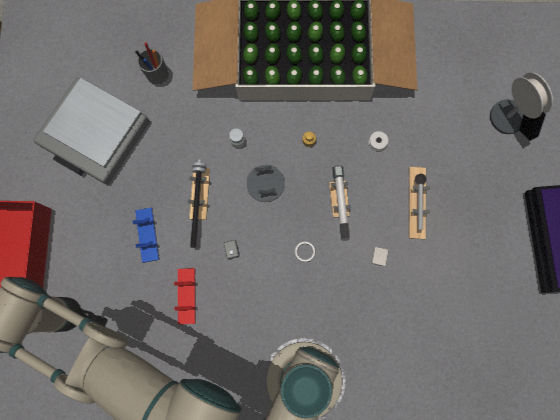

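View pics/scene0.png

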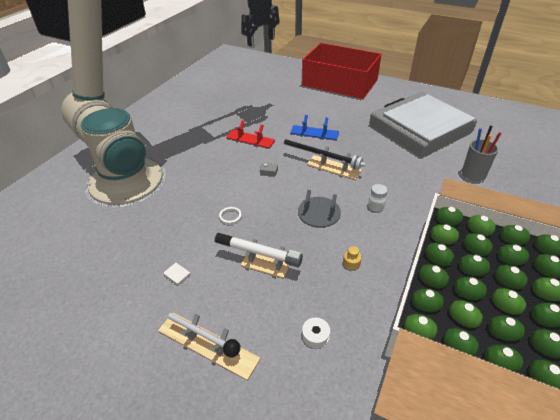

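The top view shows the firmness tester on the mid stand (199,195), the sugar tester on the short stand (340,197) and the thermometer on the long stand (418,203). The rest is empty at (266,183). The jar is at (237,137), the weight at (309,138) and the reel at (379,141). The blue and red stands are decoys. I'll enlarge the middle of this view.

```bash
cat > h.py <<'E'
from rig import *
import numpy as np, cv2
from scipy.spatial.transform import Rotation as R
def rot(q): return R.from_quat([q[1],q[2],q[3],q[0]])
def ray(c,u,v,z):
    "pixel -> world point on the plane at height z"
    d=rot(c['rotation']).apply([(u-c['cx'])/c['fx'],-(v-c['cy'])/c['fy'],-1])
    p=np.array(c['xyz']); return p+d*(z-p[2])/d[2]
def pix(c,P):
    q=rot(c['rotation']).inv().apply(np.array(P)-c['xyz'])
    return np.array([c['cx']-c['fx']*q[0]/q[2], c['cy']+c['fy']*q[1]/q[2]])
E
python3 - <<'E'
import cv2
im=cv2.imread('pics/top0.png')
a=cv2.resize(im[150:260,180:280],None,fx=4,fy=5.0*4/5,interpolation=cv2.INTER_CUBIC)
b=cv2.resize(im[150:260,330:430],None,fx=4,fy=4,interpolation=cv2.INTER_CUBIC)
cv2.imwrite('pics/crop0.png',cv2.hconcat([a,b]))
E
```

```text
(no output)
```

View pics/crop0.png

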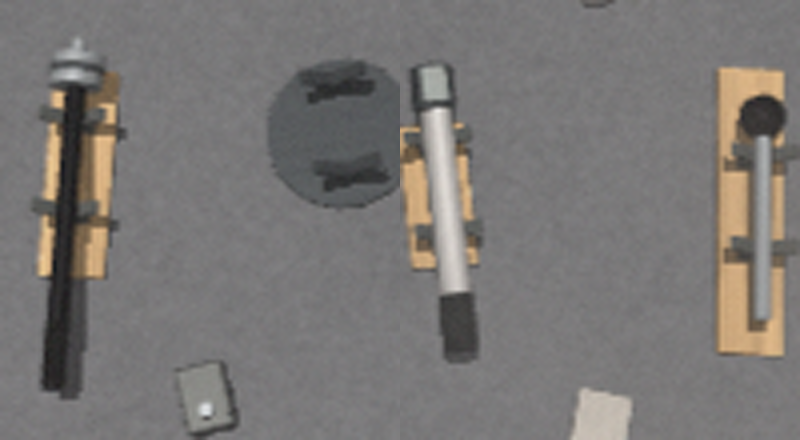

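The crop (4x) shows the firmness tail end at (52,390) and its drum front at (78,48). Sugar runs from tail (460,358) to head (433,64), and the thermometer from tail (760,322) to ball (763,117). The board corners are visible, so I'll compute positions.

```bash
python3 - <<'E'
from h import *
c=calibration('top')
def P(x,y,z):
    u=180+x/4 if x<400 else 330+(x-400)/4
    return ray(c,u-.4,150+y/4-.4,z)
np.set_printoptions(precision=4,suppress=True)
for n,t,h,zb,L,back in [('firm',(52,390),(77,84),.045,.225,.170),('sugar',(460,358),(433,66),.051,.210,.122),('thermo',(760,322),(763,117),.043,.086+.052+.017,.086)]:
    a=P(*t,zb);b=P(*h,zb);d=b-a;l=np.linalg.norm(d);d/=l
    print(n,'len',l,'exp',L,'bal',a+d*back,'bal2',b-d*(L-back),'yaw',np.degrees(np.arctan2(d[1],d[0])))
for n,cs in [('mid',[(53,73),(118,75),(105,277),(38,275)]),('long',[(718,68),(785,70),(784,355),(717,352)]),('short',[(399,125),(470,125),(478,265),(410,270)])]:
    p=np.array([P(x,y,.008) for x,y in cs]);d=(p[0]+p[1]-p[2]-p[3])/2
    print(n,p.mean(0),'L',np.linalg.norm(d),'W',np.linalg.norm(p[0]-p[1]),'yaw',np.degrees(np.arctan2(d[1],d[0])))
a=ray(c,266,183,.006);print('rest',a)
for n,(u,v) in dict(jar=(237,137),weight=(309,138),reel=(379,140)).items(): print(n,ray(c,u,v,.04))
print('wrist',calibration('wrist')['xyz'],rot(calibration('wrist')['rotation']).as_matrix(), get_state()['position'])
E
```

```text
firm len 0.22846937557727562 exp 0.225 bal [0.534  0.3234 0.045 ] bal2 [0.5374 0.3233 0.045 ] yaw -1.5068273564507955
sugar len 0.21834696559434205 exp 0.21 bal [ 0.5169 -0.0992  0.051 ] bal2 [ 0.5252 -0.0984  0.051 ] yaw 5.2810186477531
thermo len 0.15370571248531123 exp 0.15499999999999997 bal [ 0.5133 -0.3327  0.043 ] bal2 [ 0.512  -0.3326  0.043 ] yaw -2.3361137523375786
mid [0.5321 0.3236 0.008 ] L 0.15612778901854604 W 0.04957414837568446 yaw -0.8602460974332022
long [ 0.5182 -0.3332  0.008 ] L 0.21837865263696285 W 0.0509020654373286 yaw -1.6601191530493071
short [ 0.5232 -0.0612  0.008 ] L 0.13621491779728886 W 0.20520131444731096 yaw 37.604826738761524
rest [0.568  0.1232 0.006 ]
jar [0.7007 0.2131 0.04  ]
weight [ 0.7018 -0.0041  0.04  ]
reel [ 0.6998 -0.2149  0.04  ]
wrist [0.0922 0.574  0.3729] [[ 0.2997 -0.9013 -0.3126]
 [ 0.954   0.2828  0.0994]
 [-0.0012 -0.328   0.9447]] [0.1729 0.5479 0.2305]
```

Emit:
apply_moves(steps=[3,-3,0.5,2,6,-6,1,4,9,-9,1.5,6,12,-12,2,8,15,-15,2.5,10,18,-18,3,12,21,-21,3.5,14,23,-24,4,16], jaw=0)

```text
clock: 0.77
position: [0.4036, 0.3086, 0.2708]
ee_rot: [0.0, 0.012, 1.0, 0.0]
contact_force: [0.9, 0.3, -0.6]
width: 0.0852
gripper_force: 0.0
```

Emit:
apply_moves(steps=[2,-3,0.5,0,4,-6,1,0,6,-9,1,0,7,-11,1,0,7,-11,1,0,7,-11,1,0])

```text
clock: 1.27
position: [0.4722, 0.199, 0.2805]
ee_rot: [-0.001, 0.015, 1.0, 0.0]
contact_force: [-0.4, 0.2, -0.0]
width: 0.0852
gripper_force: 0.0
```

```bash
python3 - <<'E'
from h import *
import pickle
c=calibration('wrist');im=get_image('wrist')
cv2.imwrite('pics/w1.png',im[:,:,::-1]); pickle.dump(c,open('w1.pkl','wb'))
s=get_state();print(c,s['position'],s['qpos'],s['contact_force'])
for p in [(.535,.3233,.045),(.568,.123,.006),(.532,.3236,.008)]: print(pix(c,p))
E
```

```text
{'fx': 293.3509433737601, 'fy': 293.3509433737601, 'cx': 277.5927585901128, 'cy': 206.5987486317781, 'xyz': array([0.38766822, 0.20184655, 0.42304557]), 'rotation': array([ 0.70704506, -0.11870704, -0.11577146,  0.68745392])} [0.47163495 0.19988256 0.28061563] [ 2.64275645e-01  1.56234516e-01  1.54269734e+00  9.60279809e-04
  1.44386418e+00 -1.27891546e+00] [ 0.3995735   0.94561335 -0.06488883]
[368.52363263 215.52571236]
[229.7689472  229.91034935]
[361.60651204 204.83405733]
```

View pics/w1.png

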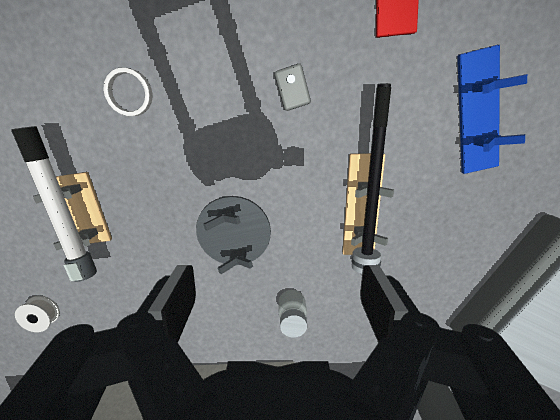

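The wrist view shows the rest plate at (233,230) with saddles near (222,214) and (236,259), and the firmness tester from (383,85) to its drum at (367,258) on the mid stand. The sugar tester is at left, from (28,130) to (80,268). I'll zoom in on the rest and mid stand.

```bash
python3 - <<'E'
import cv2
im=cv2.imread('pics/w1.png')
f=lambda a:cv2.resize(a,None,fx=4,fy=4,interpolation=cv2.INTER_CUBIC)
cv2.imwrite('pics/crop1.png',cv2.hconcat([f(im[140:280,190:280]),f(im[140:280,330:420])]))
E
```

```text
(no output)
```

View pics/crop1.png

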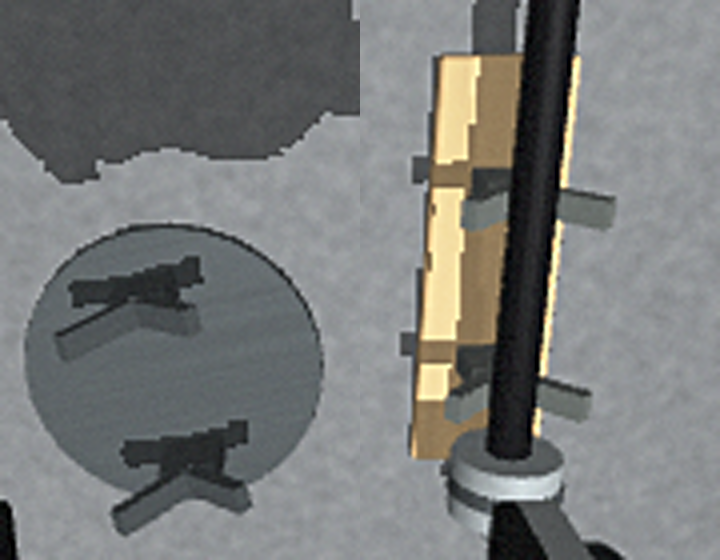

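The crop shows the rest's V bottoms at crop (137,314) and (187,482). The mid saddle tips are at A (467,215)/(614,212) and B (449,405)/(589,403). The firmness handle meets its drum at about (510,455).

```bash
python3 - <<'E'
from h import *
import pickle
np.set_printoptions(precision=4,suppress=True)
c=pickle.load(open('w1.pkl','rb'))
def P(x,y,z,ox): return ray(c,ox+x/4-.4,140+y/4-.4,z)
def line(a,b,n):
    d=a-b;print(n,'mid',(a+b)/2,'sep',np.linalg.norm(d),'yaw',np.degrees(np.arctan2(-d[1],-d[0])))
line(P(137,314,.034,190),P(187,482,.034,190),'rest')
print('plate',P(173,358,.006,190))
q=lambda x,y:P(x-360,y,.055,330)
A=(q(467,215),q(614,212));B=(q(449,405),q(589,403))
print(np.linalg.norm(A[0]-A[1]),np.linalg.norm(B[0]-B[1]))
line(sum(A)/2,sum(B)/2,'mid')
# firmness axis: tail end and drum rear
t=ray(c,383,85,.045);h=P(511-360,455,.045,330)
d=(h-t)/np.linalg.norm(h-t);print('firm len',np.linalg.norm(h-t),'bal',t+d*.17,'yaw',np.degrees(np.arctan2(d[1],d[0])))
# sugar
t=ray(c,22,128,.051);h=ray(c,75,262,.051);d=(h-t)/np.linalg.norm(h-t);print('sugar tail to head-ish',np.linalg.norm(h-t),t,h,t+d*.122,np.degrees(np.arctan2(d[1],d[0])))
E
```

```text
rest mid [0.5713 0.1278 0.034 ] sep 0.06906457188121103 yaw 10.665349337255186
plate [0.5668 0.1279 0.006 ]
0.04793539913395304 0.04835332924585063
mid mid [0.534  0.3249 0.055 ] sep 0.06861262703848403 yaw -1.6071746710094614
firm len 0.2249335163246103 bal [0.5386 0.3265 0.045 ] yaw -0.6274103976307961
sugar tail to head-ish 0.18767188938621718 [ 0.4055 -0.1124  0.051 ] [ 0.5923 -0.0946  0.051 ] [ 0.5269 -0.1008  0.051 ] 5.431725319342242
```

Emit:
apply_moves(steps=[0,-4,0,-0.5,0,-8,0,-1,0,-12,0,-1,0,-16,0,-1,0,-20,0,-1,0,-24,0,-1,0,-28,0,-1,0,-32,0,-1])

```text
clock: 1.98
position: [0.4716, -0.1201, 0.2811]
ee_rot: [0.0, 0.021, 1.0, 0.0]
contact_force: [0.5, 1.0, -0.8]
width: 0.0856
gripper_force: 0.0
```

Emit:
apply_moves(steps=[0,-4,0,0,0,-8,0,0,0,-10,0,0,0,-10,0,0,0,-10,0,0])

```text
clock: 2.4
position: [0.4721, -0.2194, 0.2806]
ee_rot: [-0.0, 0.022, 1.0, 0.001]
contact_force: [-0.3, 0.5, 0.7]
width: 0.0855
gripper_force: 0.0
```

```bash
python3 - <<'E'
from h import *
import pickle
c=calibration('wrist');im=get_image('wrist')
cv2.imwrite('pics/w2.png',im[:,:,::-1]); pickle.dump(c,open('w2.pkl','wb'))
s=get_state();print(s['position'],s['qpos'])
f=lambda a:cv2.resize(a,None,fx=4,fy=4,interpolation=cv2.INTER_CUBIC)
a=pix(c,(.51,-.333,.045)).round().astype(int);b=pix(c,(.52,-.1,.045)).round().astype(int);print(a,b)
im=im[:,:,::-1]
g=lambda p:f(im[p[1]-75:p[1]+75,p[0]-50:p[0]+50])
cv2.imwrite('pics/crop2.png',cv2.hconcat([g(a),g(b)]))
E
```

```text
[ 0.47205932 -0.21845236  0.28071125] [-5.68191802e-01  1.68672563e-01  1.52693820e+00  1.35785640e-03
  1.44756449e+00 -2.09607101e+00]
[194 204] [366 204]
```

View pics/crop2.png

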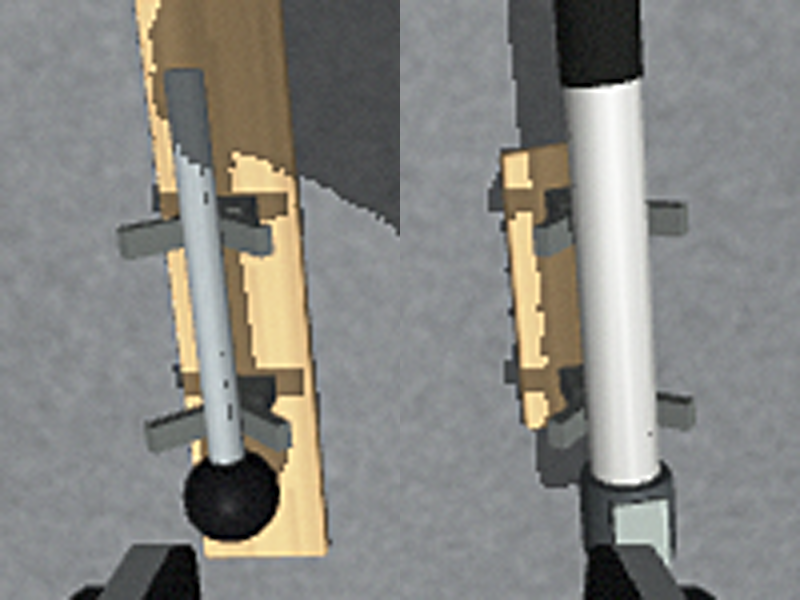

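The crop shows the thermometer with its tail at (184,70) and ball at (231,496). Long saddle tips are A (120,243)/(271,238) and B (148,435)/(289,435). Short saddle tips are A (537,240)/(687,218) and B (552,432)/(694,412). The sugar head's rear edge is at (627,483), and its black/aluminium boundary is at (600,85).

```bash
python3 - <<'E'
from h import *
import pickle
np.set_printoptions(precision=4,suppress=True)
c=pickle.load(open('w2.pkl','rb'))
def P(x,y,z):
    u=144+x/4 if x<400 else 316+(x-400)/4
    return ray(c,u-.4,129+y/4-.4,z)
def line(a,b,n):
    d=b-a;print(n,'mid',(a+b)/2,'sep',np.linalg.norm(d),'yaw',np.degrees(np.arctan2(d[1],d[0])))
for n,t in dict(long=[(120,243),(271,238),(148,435),(289,435)],short=[(537,240),(687,218),(552,432),(694,412)]).items():
    q=[P(*p,.055) for p in t]
    print(np.linalg.norm(q[0]-q[1]),np.linalg.norm(q[2]-q[3]));line((q[0]+q[1])/2,(q[2]+q[3])/2,n)
t=P(184,70,.043);h=P(231,496,.043);d=(h-t)/np.linalg.norm(h-t)
print('thermo',np.linalg.norm(h-t),t+d*.086,h-d*.069,np.degrees(np.arctan2(d[1],d[0])))
t=P(600,85,.058);h=P(627,483,.051);d=(h-t)*[1,1,0];d/=np.linalg.norm(d)
print('sugar',h-d*.054,np.degrees(np.arctan2(d[1],d[0])))
s=get_state()
y=rot(s['ee_rot']).apply([0,1,0]);print('close dir',np.degrees(np.arctan2(y[1],y[0])),s['position'])
E
```

```text
0.049212978042918055 0.04850972373511576
long mid [ 0.5204 -0.3305  0.055 ] sep 0.0694163617522016 yaw -1.363870954463888
0.0484782637137712 0.04858486631612323
short mid [ 0.5263 -0.0972  0.055 ] sep 0.06930562577236309 yaw 6.4515865417224765
thermo 0.15245252336089632 [ 0.5185 -0.3318  0.043 ] [ 0.5159 -0.3317  0.043 ] -1.6991981131154181
sugar [ 0.5328 -0.0963  0.051 ] 7.764702330913257
close dir 87.53136698429516 [ 0.4721 -0.2185  0.2807]
```

Emit:
apply_moves(steps=[1.5,-3.7,0,0.9,3,-7.5,0,0.9,4.5,-11.3,0,0.9,4.5,-11.3,-4,0.9,4.5,-11.3,-8,0.9,4.5,-11.3,-12,0.9,4.5,-11.3,-16,0.9,4.5,-11.3,-16,0.9])

```text
clock: 3.12
position: [0.5128, -0.3265, 0.1132]
ee_rot: [-0.007, 0.013, 1.0, 0.006]
contact_force: [-1.5, 2.1, -0.4]
width: 0.0853
gripper_force: 0.0
```

```bash
cat > look.py <<'E'
from h import *
import sys,pickle
n=sys.argv[1]
s=get_state();c=calibration('wrist');im=get_image('wrist')[:,:,::-1].copy()
pickle.dump(c,open(n+'.pkl','wb'))
print(s['position'],s['qpos'].round(2),s['contact_force'].round(1))
cv2.imwrite(f'pics/{n}_raw.png',im)
x,y,_=s['position']
for z in (.02,.045,.08):  # red: points under the TCP
    u,v=pix(c,(x,y,z)); cv2.circle(im,(int(round(u)),int(round(v))),2,(0,0,255),-1); print(z,u,v)
cv2.imwrite(f'pics/{n}.png',im)
E
python3 look.py w3
```

```text
[ 0.51275966 -0.32650019  0.11322536] [-0.68  0.42  1.6   0.    1.15 -2.23] [-1.5  2.1 -0.4]
0.02 275.66287614665544 211.10321624528382
0.045 275.83703152759847 221.772010699963
0.08 276.15246074630466 241.0952695114613
```

View pics/w3.png

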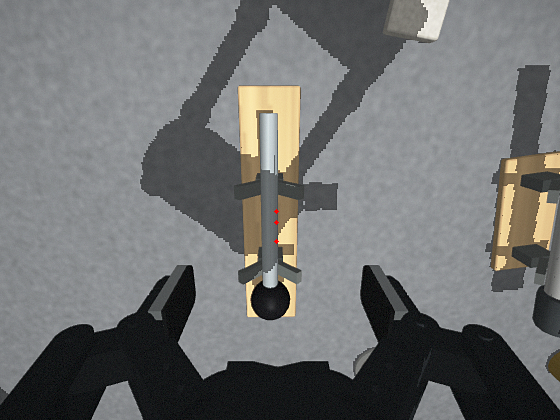

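The wrist view shows the stem along u≈269, with the tail at (268,112) and the ball at (270,301). The red TCP points sit 7 px to the right because the arm had not settled yet. That puts the handle at y≈-0.332, as estimated, so I'll descend.

Emit:
apply_moves(steps=[0,0,0,0,0,0,-2.5,0,0,0,-5,0,0,0,-7.5,0,0,0,-9.8,0,0,0,-9.8,0,0,0,-9.8,0])

```text
clock: 3.75
position: [0.5186, -0.3335, 0.0253]
ee_rot: [0.001, 0.014, 1.0, -0.001]
contact_force: [0.7, -0.2, 0.4]
width: 0.0856
gripper_force: 0.0
```

```bash
python3 - <<'E'
from h import *
import pickle
c=pickle.load(open('w3.pkl','rb'))
t=ray(c,268,112,.045);h=ray(c,269.7,301,.043);d=(h-t);d/=np.linalg.norm(d)
print(np.linalg.norm(h-t),t+d*.086,h-d*.069,np.degrees(np.arctan2(d[1],d[0])))
s=get_state();print(s['position'],s['contact_force'],s['qd'].round(3))
E
```

```text
0.15466129113293392 [ 0.51776308 -0.33194925  0.04388789] [ 0.51742451 -0.33194062  0.04389227] -1.459389838227835
[ 0.51857253 -0.33353422  0.02529526] [ 0.68714897 -0.1934196   0.43912097] [-0.004 -0.025 -0.029 -0.001 -0.005 -0.003]
```

Emit:
apply_moves(steps=[-0.1,0.15,-0.2,0,-0.1,0.15,-0.2,0,-0.1,0.15,-0.2,0,-0.1,0.15,-0.2,0,-0.1,0.15,-0.2,0,-0.1,0.15,-0.2,0,-0.1,0.15,-0.2,0,-0.1,0.15,-0.2,0], jaw=255, newtons=40)

```text
clock: 4.42
position: [0.5163, -0.3324, 0.0216]
ee_rot: [0.0, 0.014, 1.0, -0.001]
contact_force: [-1.2, -2.2, 4.2]
width: 0.0113
gripper_force: 39.0
```

Emit:
apply_moves(steps=[0,0,0,0,0,0,0,0,0,0,0,0,0,0,0,0])

```text
clock: 4.75
position: [0.5163, -0.3323, 0.0216]
ee_rot: [0.0, 0.014, 1.0, -0.001]
contact_force: [-2.1, -3.2, 5.7]
width: 0.0119
gripper_force: 39.2
```

Emit:
apply_moves(steps=[0,0,0.5,0,0,0,1.5,0,0,0,3,0,0,0,5,0,0,0,7.5,0,0,0,10,0,0,0,12,0,0,0,12.5,0])

```text
clock: 5.42
position: [0.5175, -0.332, 0.1499]
ee_rot: [0.002, 0.014, 1.0, -0.001]
contact_force: [0.0, -0.2, -0.9]
width: 0.0117
gripper_force: 39.0
```

```bash
python3 look.py w4; python3 - <<'E'
from h import *
s=get_state();y=rot(s['ee_rot']).apply([0,1,0]);print(s['width'],s['gripper_force'],np.degrees(np.arctan2(y[1],y[0])))
E
```

```text
[ 0.5175136  -0.33198432  0.14986244] [-0.68  0.39  1.55  0.    1.2  -2.23] [ 0.  -0.2 -0.9]
0.02 277.29171811270646 196.35609453610184
0.045 277.20177541016756 204.77974398022704
0.08 277.044637088089 219.49664820996432
0.011476511299648532 38.956634402275085 88.38571926363038
```

View pics/w4.png

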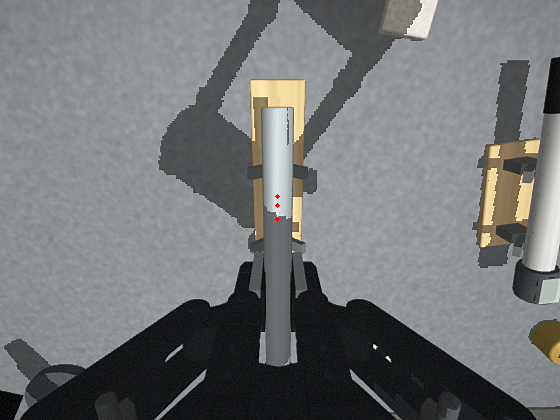

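The view shows the thermometer gripped and level, clear of the long stand. I'll carry it to the rest.

Emit:
apply_moves(steps=[0.3,2,0,0.5,0.6,5,0,1,1,8,0,2,1.5,11.5,0,3,2,15,0,4,2.5,18.5,0,5,3,22,0,6,3.5,25.5,0,7])

```text
clock: 6.13
position: [0.5495, -0.0742, 0.1443]
ee_rot: [-0.002, -0.047, 0.999, 0.001]
contact_force: [1.1, -0.0, -1.7]
width: 0.0116
gripper_force: 39.1
```

Emit:
apply_moves(steps=[0.4,3.5,0,1,0.8,7,0,2,1.2,10.5,0,3,1.5,14,0,4,1.7,17,0,5,1.8,19,0,5.3,1.8,20.5,0,5.3,1.8,20.5,0,5.3])

```text
clock: 6.8
position: [0.5673, 0.1318, 0.1441]
ee_rot: [-0.002, -0.095, 0.996, 0.001]
contact_force: [0.2, 0.1, -2.2]
width: 0.0118
gripper_force: 39.1
```

Emit:
apply_moves(steps=[0,0,0,0,0,0,0,0,0,0,0,0])

```text
clock: 7.05
position: [0.5686, 0.1274, 0.1454]
ee_rot: [-0.001, -0.093, 0.996, -0.0]
contact_force: [0.8, -0.5, -2.1]
width: 0.0115
gripper_force: 39.1
```

```bash
python3 look.py w5; python3 - <<'E'
from h import *
s=get_state();y=rot(s['ee_rot']).apply([0,1,0]);print(s['width'],s['gripper_force'],np.degrees(np.arctan2(y[1],y[0])))
E
```

```text
[0.56856032 0.12740487 0.14544026] [ 0.1   0.35  1.62 -0.    1.17 -1.65] [ 0.8 -0.5 -2.1]
0.02 276.9917843454846 198.47674067286027
0.045 276.93612293208054 207.0534834049972
0.08 276.83848062446407 222.09896825675608
0.011921912191511072 39.11671221256256 100.60292218295606
```

View pics/w5.png

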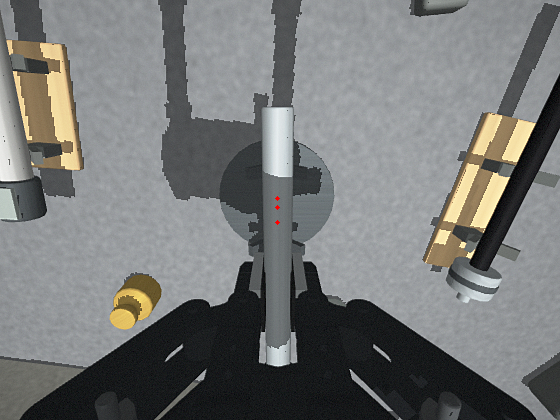

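The view shows the rest plate centred at about (277,195) under the TCP, with the thermometer aligned with its saddles. Lowering it now.

Emit:
apply_moves(steps=[0,0,-2,0,0,0,-5,0,0,0,-8,0,0,0,-10,0,0,0,-11.3,0,0,0,-12,0,0,0,-12,0,0,0,-12,0])

```text
clock: 7.77
position: [0.5694, 0.1279, 0.0263]
ee_rot: [0.0, -0.093, 0.996, 0.0]
contact_force: [0.3, -0.8, -1.4]
width: 0.0118
gripper_force: 39.1
```

Emit:
apply_moves(steps=[0,0,-0.2,0,0,0,-0.3,0,0,0,-0.3,0])

```text
clock: 8.02
position: [0.5695, 0.1285, 0.0239]
ee_rot: [0.001, -0.093, 0.996, 0.0]
contact_force: [-0.2, 0.0, -0.7]
width: 0.0119
gripper_force: 39.1
```

Emit:
apply_moves(steps=[0,0,-0.15,0,0,0,-0.25,0,0,0,-0.25,0,0,0,-0.25,0])

```text
clock: 8.35
position: [0.5701, 0.1277, 0.0227]
ee_rot: [0.001, -0.094, 0.996, -0.001]
contact_force: [-1.2, -2.4, 8.3]
width: 0.0118
gripper_force: 40.0
```

Emit:
apply_moves(steps=[0,0,0,0,0,0,0,0,0,0,0,0,0,0,0,0,0,0,0,0,0,0,0,0], jaw=0)

```text
clock: 8.85
position: [0.5689, 0.1285, 0.0204]
ee_rot: [-0.0, -0.093, 0.996, 0.0]
contact_force: [-0.3, -0.2, 0.4]
width: 0.0825
gripper_force: 0.0
```

Emit:
apply_moves(steps=[0,0,1,0,0,0,3,0,0,0,6,0,0,0,10,0,0,0,13,0,0,0,13,0,0,0,13,0])

```text
clock: 9.43
position: [0.5705, 0.1287, 0.1536]
ee_rot: [0.003, -0.093, 0.996, 0.0]
contact_force: [-0.5, 0.6, 0.0]
width: 0.0853
gripper_force: 0.0
```

```bash
python3 look.py w6; python3 - <<'E'
from h import *
s=get_state();y=rot(s['ee_rot']).apply([0,1,0]);print(s['width'],s['gripper_force'],np.degrees(np.arctan2(y[1],y[0])))
E
```

```text
[0.5704749  0.12865582 0.15355482] [ 0.1   0.34  1.61  0.    1.18 -1.65] [-0.5  0.6  0. ]
0.02 277.0307705241437 195.00047701063266
0.045 276.9751741723448 203.2203133883933
0.08 276.8783325721959 217.53819724278105
0.08578418073721236 0.0 100.68202014617668
```

View pics/w6.png

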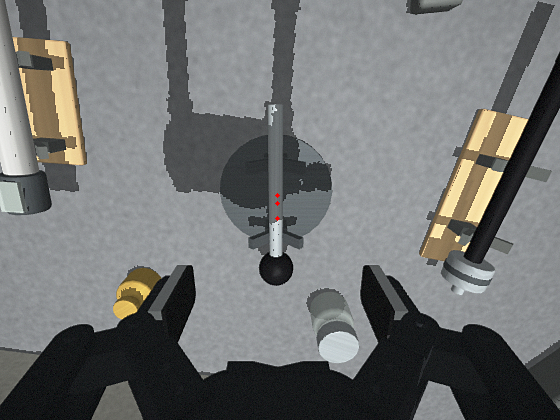

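The thermometer lies in the rest with its tail at (275,103) and ball at (276,268), and its middle is over the plate. Next is the firmness tester. I'll measure it by code with a rectified view on the axis plane.

Emit:
apply_moves(steps=[-0.5,3,0,-2,-1,6.5,0,-4,-1.5,10,0,-6,-2.2,13.5,0,-8,-2.8,17,0,-10,-3.3,19.7,0,-11.7,-3.3,19.7,0,-11.7,-3.3,19.7,0,-11.7])

```text
clock: 10.15
position: [0.5343, 0.3263, 0.1485]
ee_rot: [-0.002, 0.007, 1.0, -0.001]
contact_force: [-0.7, 0.3, 0.3]
width: 0.0854
gripper_force: 0.0
```

Emit:
apply_moves(steps=[0,0,0,0,0,0,0,0,0,0,0,0])

```text
clock: 10.4
position: [0.5361, 0.3241, 0.1501]
ee_rot: [-0.0, 0.01, 1.0, -0.0]
contact_force: [0.7, -0.5, 0.2]
width: 0.0855
gripper_force: 0.0
```

```bash
cat >> h.py <<'E'
def rect(im,c,z,x0,y0,w=.30,h=.08,s=.0005):
    "top-down patch on plane z; rows: x0-w/2.. up in x, cols: y0-h/2.. up in y"
    src=np.float32([pix(c,(x0+a*w/2,y0+b*h/2,z)) for a,b in ((-1,-1),(-1,1),(1,1),(1,-1))])
    W,H=int(h/s),int(w/s)
    return cv2.warpPerspective(im,cv2.getPerspectiveTransform(src,np.float32([[0,0],[W,0],[W,H],[0,H]])),(W,H))
def blob(m,x0,y0,w=.30,h=.08,s=.0005):
    "largest blob in mask: end points (min x, max x) of its long axis, width"
    n,l,st,_=cv2.connectedComponentsWithStats(m.astype(np.uint8))
    k=1+np.argmax(st[1:,4]); v,u=np.nonzero(l==k)
    P=np.c_[x0-w/2+v*s,y0-h/2+u*s]; mu=P.mean(0)
    d=np.linalg.svd(P[::5]-mu,full_matrices=False)[2][0]; d*=np.sign(d[0])
    t=(P-mu)@d; q=(P-mu)@[-d[1],d[0]]
    return mu+d*t.min(),mu+d*t.max(),np.degrees(np.arctan2(d[1],d[0])),t.max()-t.min(),np.percentile(q,97)-np.percentile(q,3)
E
python3 look.py w7; python3 - <<'E'
from h import *
import pickle
c=pickle.load(open('w7.pkl','rb'));im=cv2.imread('pics/w7_raw.png')
r=rect(im,c,.047,.50,.325); cv2.imwrite('r7.png',r)
m=r.max(2)<45; m[int((.61-.35)/.0005):]=0
a,b,yaw,L,W=blob(m,.50,.325);d=(b-a)/np.linalg.norm(b-a)
print('firm',a,b,yaw,L,W,'bal',a+.17*d,b-.055*d)
s=get_state();y=rot(s['ee_rot']).apply([0,1,0]);print(np.degrees(np.arctan2(y[1],y[0])),s['position'])
c=pickle.load(open('w6.pkl','rb'))
t=ray(c,275,103.5,.045);h=ray(c,276,268.5,.043);d=(h-t);d/=np.linalg.norm(d);print('thermo',np.linalg.norm(h-t),t+d*.086,h-d*.069,np.degrees(np.arctan2(d[1],d[0])))
E
```

```text
[0.5360713  0.32407784 0.15012837] [ 0.43  0.4   1.52 -0.    1.22 -1.12] [ 0.7 -0.5  0.2]
0.02 277.0945800006671 197.00320126402264
0.045 277.03724166464593 205.31692759144016
0.08 276.93705648425424 219.8431979654416
firm [0.34978588 0.32537276] [0.5944991  0.32667061] 0.30386910640464104 0.24471665634621367 0.06899828712208425 bal [0.51978349 0.32627435] [0.53949987 0.32637892]
88.88783625599845 [0.53622995 0.32416745 0.15035538]
thermo 0.1536070304569601 [0.57181926 0.12764701 0.04388026] [0.57045179 0.12738231 0.0438984 ] 10.955034120261287
```

```bash
python3 - <<'E'
from h import *
import pickle
c=pickle.load(open('w7.pkl','rb'));im=cv2.imread('pics/w7_raw.png')
r=rect(im,c,.047,.50,.325)
for T in (25,35,45):
    print(T)
    m=r.max(2)<T
    for x in np.arange(.355,.645,.02):
        i=int((x-.35)/.0005); u=np.nonzero(m[i])[0]
        u=u[(u>30)&(u<130)]
        print(round(x,3),len(u)*.5, (u.min()*.5+285,u.max()*.5+285) if len(u) else '',end=' | ')
print()
i=np.median(r[:,80-4:80+8].max(2),axis=1);print(i[::8].astype(int))
E
```

```text
25
0.355 49.5 (np.float64(300.5), np.float64(349.5)) | 0.375 49.5 (np.float64(300.5), np.float64(349.5)) | 0.395 1.0 (np.float64(321.0), np.float64(336.0)) | 0.415 0.5 (np.float64(321.0), np.float64(321.0)) | 0.435 2.5 (np.float64(320.5), np.float64(334.5)) | 0.455 2.5 (np.float64(320.0), np.float64(334.0)) | 0.475 11.5 (np.float64(319.5), np.float64(334.0)) | 0.495 14.0 (np.float64(319.0), np.float64(334.0)) | 0.515 14.0 (np.float64(319.0), np.float64(333.0)) | 0.535 12.5 (np.float64(318.5), np.float64(333.0)) | 0.555 9.5 (np.float64(318.0), np.float64(332.5)) | 0.575 1.0 (np.float64(318.0), np.float64(331.5)) | 0.595 0.0  | 0.615 0.0  | 0.635 0.0  | 35
0.355 49.5 (np.float64(300.5), np.float64(349.5)) | 0.375 49.5 (np.float64(300.5), np.float64(349.5)) | 0.395 4.5 (np.float64(320.5), np.float64(336.0)) | 0.415 6.5 (np.float64(320.5), np.float64(335.5)) | 0.435 9.0 (np.float64(320.0), np.float64(335.0)) | 0.455 8.0 (np.float64(320.0), np.float64(334.5)) | 0.475 15.0 (np.float64(319.5), np.float64(334.0)) | 0.495 15.5 (np.float64(319.0), np.float64(334.0)) | 0.515 14.5 (np.float64(31
[... 493 characters left out ...]
5 (np.float64(320.0), np.float64(334.5)) | 0.475 15.0 (np.float64(319.5), np.float64(334.0)) | 0.495 16.0 (np.float64(318.5), np.float64(334.0)) | 0.515 15.0 (np.float64(318.5), np.float64(333.0)) | 0.535 15.5 (np.float64(318.0), np.float64(333.0)) | 0.555 16.0 (np.float64(317.5), np.float64(333.0)) | 0.575 15.0 (np.float64(317.5), np.float64(332.0)) | 0.595 0.0  | 0.615 0.0  | 0.635 0.0  | 
[  0   0   0   0   0   0   0   0  36  38  39  39  40  40  38  42  42  37
  39  40  39  40  43  40  40  42  41  40  41  42  21  24  23  24  22  21
  21  23  19  21  20  23  21  23  18  21  21  20  20  21  23  19  39  37
  40  40  41  38  38  38  37  35 101  97 227 224 115 106 228 221 228 165
 166 164 165]
```

Emit:
apply_moves(steps=[0.1,0.13,-1.5,0,0.1,0.13,-4.5,0,0.1,0.13,-8,0,0.1,0.13,-11,0,0.1,0.13,-12.6,0,0.1,0.13,-12.6,0,0.1,0.13,-12.6,0,0.1,0.13,-12.6,0])

```text
clock: 11.12
position: [0.5383, 0.3268, 0.0259]
ee_rot: [0.001, 0.009, 1.0, 0.001]
contact_force: [0.2, 1.2, 0.1]
width: 0.0854
gripper_force: 0.0
```

Emit:
apply_moves(steps=[-0.1,-0.1,-0.2,0,-0.1,-0.1,-0.2,0,-0.1,-0.1,-0.2,0,-0.1,-0.1,-0.2,0,-0.1,-0.1,-0.2,0,-0.1,-0.1,-0.2,0,-0.1,-0.1,-0.2,0,-0.1,-0.1,-0.2,0], jaw=255, newtons=60)

```text
clock: 11.78
position: [0.5361, 0.3249, 0.023]
ee_rot: [0.0, 0.009, 1.0, -0.001]
contact_force: [-0.3, -4.5, 5.4]
width: 0.014
gripper_force: 58.5
```

Emit:
apply_moves(steps=[0,0,0,0,0,0,0,0,0,0,0,0])

```text
clock: 12.03
position: [0.5361, 0.3249, 0.023]
ee_rot: [0.0, 0.009, 1.0, -0.001]
contact_force: [-0.8, -5.3, 5.2]
width: 0.0145
gripper_force: 58.5
```

Emit:
apply_moves(steps=[0,0,0.5,0,0,0,1.5,0,0,0,3,0,0,0,5,0,0,0,7.5,0,0,0,10,0,0,0,12,0,0,0,12.5,0])

```text
clock: 12.7
position: [0.5378, 0.3275, 0.1518]
ee_rot: [0.003, 0.009, 1.0, 0.002]
contact_force: [0.4, -0.1, -3.2]
width: 0.0149
gripper_force: 58.5
```

```bash
python3 look.py w8
```

```text
[0.537821   0.32749047 0.15176426] [ 0.44  0.4   1.51  0.    1.22 -1.12] [ 0.4 -0.1 -3.2]
0.02 276.40977992577695 195.58331571571006
0.045 276.4344975745311 203.9211628960031
0.08 276.47761313744746 218.46506139796887
```

View pics/w8.png

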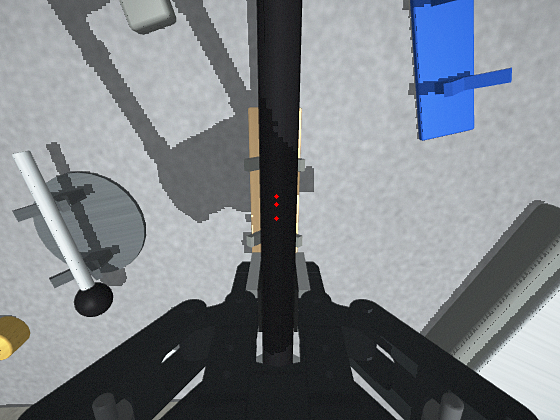

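The view shows the firmness tester held level over the mid stand. Carrying it to the long stand.

Emit:
apply_moves(steps=[0,-2,0,0,0,-5,0,0,0,-8.5,0,0,-0.3,-12,0,0,-0.5,-15.5,0,0,-0.7,-19,0,0,-0.9,-22.5,0,0,-1,-26,0,0])

```text
clock: 13.42
position: [0.5243, 0.0646, 0.146]
ee_rot: [-0.002, 0.009, 1.0, 0.0]
contact_force: [0.8, -0.5, -2.1]
width: 0.0139
gripper_force: 58.7
```

Emit:
apply_moves(steps=[0,-3.5,0,0,0,-7,0,0,0,-10.5,0,0,0,-14,0,0,-0.3,-17.5,0,0,-0.5,-21,0,0,-0.6,-24.5,0,0,-0.7,-28,0,0])

```text
clock: 14.08
position: [0.5178, -0.2151, 0.1459]
ee_rot: [-0.001, 0.009, 1.0, 0.001]
contact_force: [0.7, -0.0, -2.8]
width: 0.0143
gripper_force: 58.7
```

Emit:
apply_moves(steps=[0,-3.5,0,-0.4,0,-6.5,0,-0.4,0,-9,0,-0.4,0,-10.7,0,-0.4,0,-11.7,0,-0.4,0,-11.7,0,-0.4,0,-11.7,0,-0.4,0,-11.7,0,-0.4])

```text
clock: 14.75
position: [0.5188, -0.3293, 0.1472]
ee_rot: [-0.0, 0.012, 1.0, 0.001]
contact_force: [-0.4, -1.3, -2.2]
width: 0.0138
gripper_force: 58.7
```

```bash
cat > st.py <<'E'
from h import *
s=get_state();y=rot(s['ee_rot']).apply([0,1,0]);print(s['position'].round(4),'close',np.degrees(np.arctan2(y[1],y[0])).round(2),'w',s['width'],s['gripper_force'],s['contact_force'].round(1),s['clock'])
E
python3 st.py; python3 look.py w9
```

```text
[ 0.5188 -0.3293  0.1472] close 88.63 w 0.013838998364398464 58.73877167701721 [-0.4 -1.3 -2.2] 14.75
[ 0.51880371 -0.32931173  0.14716879] [-0.68  0.39  1.55  0.    1.21 -2.23] [-0.4 -1.3 -2.2]
0.02 276.6768405615116 197.935187378828
0.045 276.66125970204604 206.42180568162433
0.08 276.6339692924691 221.28640862076747
```

Emit:
apply_moves(steps=[0.1,-0.25,-1.5,0,0.1,-0.25,-4.5,0,0.1,-0.25,-7.5,0,0.1,-0.25,-9.5,0,0.1,-0.25,-11,0,0.1,-0.25,-11.5,0,0.1,-0.25,-11.5,0,0.1,-0.25,-11.5,0])

```text
clock: 15.47
position: [0.5206, -0.3333, 0.0333]
ee_rot: [0.0, 0.012, 1.0, -0.0]
contact_force: [-0.1, -0.1, -1.5]
width: 0.014
gripper_force: 58.7
```

Emit:
apply_moves(steps=[0,0,0,0,0,0,0,0])

```text
clock: 15.63
position: [0.5209, -0.3343, 0.0342]
ee_rot: [0.001, 0.012, 1.0, -0.001]
contact_force: [-0.4, -0.3, -2.3]
width: 0.0141
gripper_force: 58.7
```

Emit:
apply_moves(steps=[0,0.18,-0.4,0,0,0.18,-0.8,0,0,0.18,-1,0,0,0.18,-1.1,0,0,0.18,-1.1,0])

```text
clock: 16.05
position: [0.5202, -0.3325, 0.023]
ee_rot: [0.0, 0.012, 1.0, -0.001]
contact_force: [-1.3, 1.0, 6.4]
width: 0.0142
gripper_force: 59.7
```

Seated, with a light contact force and the same TCP height as at pick-up. Releasing.

Emit:
apply_moves(steps=[0,0,0,0,0,0,0,0,0,0,0,0,0,0,0,0,0,0,0,0,0,0,0,0], jaw=0)

```text
clock: 16.55
position: [0.52, -0.3319, 0.0214]
ee_rot: [-0.0, 0.012, 1.0, 0.0]
contact_force: [-0.1, -0.0, 0.1]
width: 0.084
gripper_force: 0.0
```

Emit:
apply_moves(steps=[0,0,1,0,0,0,3,0,0,0,6,0,0,0,10,0,0,0,12.5,0,0,0,12.5,0,0,0,12.5,0,0,0,12.5,0])

```text
clock: 17.22
position: [0.5195, -0.3315, 0.1465]
ee_rot: [-0.0, 0.012, 1.0, 0.0]
contact_force: [-0.0, 0.5, 0.5]
width: 0.0853
gripper_force: 0.0
```

```bash
python3 look.py w10; python3 st.py; python3 - <<'E'
from h import *
import pickle
c=pickle.load(open('w10.pkl','rb'));im=cv2.imread('pics/w10_raw.png')
r=rect(im,c,.047,.50,-.33);m=r.max(2)<50
for x in np.arange(.375,.6,.02):
    i=int((x-.35)/.0005);u=np.nonzero(m[i])[0];u=u[(u>30)&(u<130)]
    print(round(x,3),len(u)*.5,(u.min()*.5-370+u.max()*.5-370)/2 if len(u) else '',end=' | ')
print(np.median(r[:,76-4:76+4].max(2),axis=1)[::6].astype(int))
E
```

```text
[ 0.51946728 -0.33152244  0.14645318] [-0.68  0.39  1.54  0.    1.2  -2.23] [-0.   0.5  0.5]
0.02 276.87903548643357 198.1188744240661
0.045 276.8390185425122 206.65454518190964
0.08 276.76888353607995 221.61444128694887
[ 0.5191 -0.3312  0.1455] close 88.58 w 0.08544150876253012 0.0 [-0.1  0.3  0.5] 17.2667
0.375 16.5 -328.5 | 0.395 16.5 -329.0 | 0.415 15.0 -329.25 | 0.435 15.0 -329.75 | 0.455 15.0 -330.25 | 0.475 15.5 -331.0 | 0.495 15.0 -331.25 | 0.515 15.0 -331.75 | 0.535 15.0 -332.25 | 0.555 15.5 -333.0 | 0.575 15.0 -333.25 | 0.595 0.0  | [  0   0   0   0   0  10  20  20  34  34  34  34  35  35  35  36  35  30
  31  29  32  31  34  32  32  37  36  38  38  40  36  39  37  38  37  39
  39  37  37  41  36  38  39  40  20  23  20  21  21  17  17  21  19  21
  22  19  20  17  19  21  18  18  20  21  20  22  17  18  37  37  36  36
  38  36  37  37  34  97  92 151 218 221 225  98 100 200 215 211 216 153
 155 158 154 149 156 157 150 152 151 152]
```

View pics/w10.png

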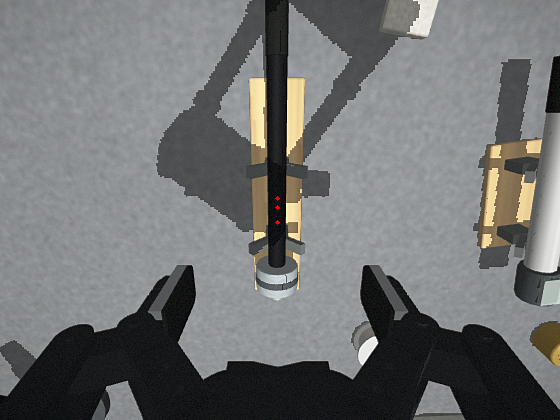

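The view shows the firmness tester on the long stand, its handle along u≈277 and its drum at (277,279), with both saddles engaged. Next is the sugar tester.

Emit:
apply_moves(steps=[0.1,2.5,0,1,0.3,6,0,2,0.5,9.5,0,3.5,0.7,13,0,5,0.9,16.5,0,6.5,1,20,0,7.8,1,23.4,0,7.8,1,23.4,0,7.8])

```text
clock: 17.93
position: [0.5277, -0.0917, 0.1447]
ee_rot: [-0.002, -0.058, 0.998, 0.003]
contact_force: [-0.3, -0.4, -0.5]
width: 0.0853
gripper_force: 0.0
```

Emit:
apply_moves(steps=[0,0,0,0,0,0,0,0,0,0,0,0])

```text
clock: 18.18
position: [0.5298, -0.0989, 0.1458]
ee_rot: [-0.001, -0.055, 0.998, 0.0]
contact_force: [0.7, -0.8, -1.0]
width: 0.0852
gripper_force: 0.0
```

```bash
python3 look.py w11; python3 st.py; python3 - <<'E'
from h import *
import pickle
c=pickle.load(open('w10.pkl','rb'));print('long seat from board edge',ray(c,277,78,.008)+[.11,0,0])
c=pickle.load(open('w11.pkl','rb'));im=cv2.imread('pics/w11_raw.png')
r=rect(im,c,.055,.50,-.10);g=r.min(2)
m=g>145
for x in np.arange(.42,.62,.012):
    i=int((x-.35)/.0005);u=np.nonzero(m[i])[0];u=u[(u>20)&(u<140)]
    print(round(x,3),len(u)*.5,(u.min()*.5-140+u.max()*.5-140)/2 if len(u) else '',end=' | ')
for k in (76,84,92): print(k,np.median(r[:,k-2:k+3].max(2),axis=1)[100:560:6].astype(int))
E
```

```text
[ 0.52979258 -0.09885653  0.14579877] [-0.31  0.29  1.72 -0.    1.14 -1.99] [ 0.7 -0.8 -1. ]
0.02 276.9600840869551 198.32835352148425
0.045 276.91088467399044 206.8851007374469
0.08 276.8246094563364 221.89006083722398
[ 0.5298 -0.0991  0.1459] close 96.3 w 0.08523511545367214 0.0 [-0.   0.4 -0.8] 18.2333
long seat from board edge [ 0.52255777 -0.32884466  0.008     ]
0.42 9.5 -99.5 | 0.432 6.5 -100.0 | 0.444 26.0 -100.5 | 0.456 40.0 -100.0 | 0.468 33.5 -98.5 | 0.48 17.5 -94.75 | 0.492 0.0  | 0.504 0.0  | 0.516 4.5 -75.25 | 0.528 7.5 -77.25 | 0.54 8.0 -102.0 | 0.552 16.0 -101.25 | 0.564 23.0 -105.5 | 0.576 33.5 -100.0 | 0.588 17.5 -100.0 | 0.6 34.0 -100.0 | 0.612 25.5 -92.0 | 76 [151  43  34  35  36  35  33  34  37  37  37  38  36  36  36 241 236 238
 238 241 241 241 242 243 244 245 247 247 190 141 143 141 140 135 137 134
 136 134 133 132 133 133 130 130 129 128 129 125 124 121 122 120 119 119
 116 134 175 170 156 131  79  41  58  70  66  65  65  62  58  64  61  79
 154 147 152 152 151]
84 [147 150  90  34  39  26  31  27  30  34  33  34  36  34  28 223 226 226
 226 229 228 230 231 232 232 236 240 123 129 133 133 136 135 134 136 135
 137 136 140 139 140 140 138 137 134 133 132 131 130 129 130 131 128 126
 119 231 225 223 218 218 209 218  38  81  77 164 108  81  74  72  76  75
  72  89 150 159 152]
92 [150 153 152 150 147 150 150 148 158 154 154 113 123  81  49  97 117 137
 163 179 191 196 199 202 195 116 125 126 127 127 128 126 126 127 126 126
 128 129 130 128 130 130 132 130 130 132 130 135 135 139 137 138 135 236
 241 237 235 232 230 230 228 231  60  91  90 210 201 200 203 200 202 202
 203 209 172 153 150]
```

```bash
python3 - <<'E'
from h import *
import pickle
c=pickle.load(open('w11.pkl','rb'));im=cv2.imread('pics/w11_raw.png')
r=rect(im,c,.051,.50,-.10).max(2)
for x in (.45,.47,.52,.56): 
    i=int((x-.35)/.0005);print(x,[(round(-140+.5*j),int(v)) for j,v in enumerate(np.median(r[i-3:i+4],axis=0)) if 44<=j<116 and j%2==0])
E
```

```text
0.45 [(-118, 80), (-117, 116), (-116, 162), (-115, 175), (-114, 189), (-113, 207), (-112, 218), (-111, 227), (-110, 234), (-109, 238), (-108, 241), (-107, 246), (-106, 248), (-105, 246), (-104, 242), (-103, 240), (-102, 238), (-101, 233), (-100, 231), (-99, 229), (-98, 226), (-97, 215), (-96, 200), (-95, 192), (-94, 146), (-93, 84), (-92, 82), (-91, 82), (-90, 81), (-89, 76), (-88, 77), (-87, 78), (-86, 78), (-85, 79), (-84, 80), (-83, 79)]
0.47 [(-118, 155), (-117, 116), (-116, 82), (-115, 113), (-114, 150), (-113, 175), (-112, 188), (-111, 205), (-110, 220), (-109, 228), (-108, 234), (-107, 237), (-106, 242), (-105, 245), (-104, 248), (-103, 247), (-102, 244), (-101, 242), (-100, 239), (-99, 235), (-98, 231), (-97, 230), (-96, 228), (-95, 222), (-94, 205), (-93, 164), (-92, 107), (-91, 116), (-90, 132), (-89, 131), (-88, 132), (-87, 132), (-86, 125), (-85, 198), (-84, 252), (-83, 235)]
0.52 [(-118, 133), (-117, 141), (-116, 136), (-115, 137), (-114, 135), (-113, 135), (-112, 136), (-111, 138), (-110, 140), (-109, 108), (-108, 112), (-107, 118), (-106, 121), (-105, 125), (-104, 128), (-103, 131), (-102, 133), (-101, 134), (-100, 134), (-99, 137), (-98, 143), (-97, 138), (-96, 133), (-95, 131), (-94, 130), (-93, 129), (-92, 125), (-91, 125), (-90, 126), (-89, 119), (-88, 112), (-87, 111), (-86, 105), (-85, 187), (-84, 248), (-83, 242)]
0.56 [(-118, 136), (-117, 93), (-116, 62), (-115, 62), (-114, 61), (-113, 58), (-112, 59), (-111, 62), (-110, 68), (-109, 67), (-108, 70), (-107, 69), (-106, 68), (-105, 75), (-104, 107), (-103, 116), (-102, 119), (-101, 121), (-100, 123), (-99, 127), (-98, 126), (-97, 128), (-96, 124), (-95, 137), (-94, 179), (-93, 142), (-92, 230), (-91, 242), (-90, 235), (-89, 232), (-88, 228), (-87, 222), (-86, 221), (-85, 212), (-84, 193), (-83, 181)]
```

Emit:
apply_moves(steps=[-0.3,0.2,-1.5,0,-0.3,0.2,-4.5,0,-0.3,0.2,-7.5,0,-0.3,0.2,-10,0,-0.3,0.2,-11.6,0,-0.3,0.2,-11.6,0,-0.3,0.2,-11.6,0,-0.3,0.2,-11.6,0])

```text
clock: 18.9
position: [0.5279, -0.0969, 0.0314]
ee_rot: [0.001, -0.055, 0.998, -0.0]
contact_force: [0.4, 0.0, -0.0]
width: 0.0856
gripper_force: 0.0
```

```bash
python3 st.py
```

```text
[ 0.5279 -0.0969  0.0314] close 96.32 w 0.08555864131250214 0.0 [ 0.4  0.  -0. ] 18.9
```

Emit:
apply_moves(steps=[-0.1,0,-0.2,0,-0.1,0,-0.2,0,-0.1,0,-0.2,0,-0.1,0,-0.2,0,-0.1,0,-0.2,0,-0.1,0,-0.2,0,-0.1,0,-0.2,0,-0.1,0,-0.2,0], jaw=255, newtons=60)

```text
clock: 19.57
position: [0.5267, -0.0972, 0.0293]
ee_rot: [0.001, -0.056, 0.998, -0.001]
contact_force: [-1.4, -4.6, 4.6]
width: 0.0229
gripper_force: 58.5
```

Emit:
apply_moves(steps=[0,0,0,0,0,0,0,0,0,0,0,0])

```text
clock: 19.82
position: [0.5266, -0.0972, 0.0293]
ee_rot: [0.001, -0.056, 0.998, -0.001]
contact_force: [-1.0, -5.0, 5.4]
width: 0.0226
gripper_force: 58.5
```

Emit:
apply_moves(steps=[0,0,0.5,0,0,0,1.5,0,0,0,3,0,0,0,5,0,0,0,7.5,0,0,0,10,0,0,0,12,0,0,0,12,0])

```text
clock: 20.48
position: [0.5285, -0.0959, 0.1529]
ee_rot: [0.004, -0.056, 0.998, -0.001]
contact_force: [0.7, -1.0, -2.4]
width: 0.0224
gripper_force: 58.8
```

```bash
python3 st.py; python3 - <<'E'
from h import *
print(get_state()['moment'])
E
```

```text
[ 0.5285 -0.0959  0.1529] close 96.39 w 0.022408531844704024 58.84825050830841 [ 0.7 -1.  -2.4] 20.4833
[ 0.00184194 -0.0257829   0.05437718]
```

Emit:
apply_moves(steps=[0,2,0,-0.5,0,5,0,-1,0.1,8.5,0,-2,0.2,12,0,-3,0.3,15.5,0,-4,0.4,19,0,-5,0.5,22.5,0,-6,0.6,26,0,-7])

```text
clock: 21.15
position: [0.5303, 0.166, 0.147]
ee_rot: [-0.002, 0.006, 1.0, 0.0]
contact_force: [-0.5, -1.0, -2.7]
width: 0.0222
gripper_force: 59.1
```

Emit:
apply_moves(steps=[0,3.5,0,-0.5,0.1,7,0,-0.5,0.1,10.5,0,-0.5,0.1,13.5,0,-0.5,0.1,15.5,0,-0.5,0.1,16.2,0,-0.5,0.1,16.2,0,-0.5,0.1,16.2,0,-0.5])

```text
clock: 21.82
position: [0.532, 0.3253, 0.1473]
ee_rot: [-0.001, 0.009, 1.0, -0.001]
contact_force: [0.8, 0.3, -1.8]
width: 0.0223
gripper_force: 59.2
```

Emit:
apply_moves(steps=[0,0,0,0,0,0,0,0,0,0,0,0])

```text
clock: 22.07
position: [0.5331, 0.3247, 0.1486]
ee_rot: [-0.0, 0.011, 1.0, -0.0]
contact_force: [-0.8, 0.0, -2.6]
width: 0.0221
gripper_force: 59.2
```

```bash
python3 st.py; python3 look.py w12; python3 - <<'E'
from h import *
import pickle
c=pickle.load(open('w8.pkl','rb'));print('mid seat from board edge',ray(c,254,108,.008)+[.08,0,0])
c=pickle.load(open('w12.pkl','rb'));im=cv2.imread('pics/w12_raw.png')
r=rect(im,c,.008,.50,.325)
# plywood mask: red clearly above blue
m=(r[:,:,2].astype(int)-r[:,:,0])>40
v,u=np.nonzero(m);x=.35+v*.0005
print('ply x range',np.percentile(x,[.5,50,99.5]))
for xx in (.47,.48,.49,.5,.52,.54):
    u=np.nonzero(m[int((xx-.35)/.0005)])[0]; print(xx,(u.min()*.5+285,u.max()*.5+285) if len(u) else '')
E
```

```text
[0.5331 0.3247 0.1486] close 88.79 w 0.022115496704165932 59.17119741439819 [-0.8  0.  -2.6] 22.0667
[0.53311133 0.32472283 0.14858067] [ 0.44  0.4   1.52 -0.    1.22 -1.11] [-0.8  0.  -2.6]
0.02 276.9936290089442 197.3971026046503
0.045 276.93995802330505 205.81119693736275
0.08 276.84606795899003 220.53050660985346
mid seat from board edge [0.53661339 0.3082504  0.008     ]Traceback (most recent call last):
  File "<stdin>", line 9, in <module>
    return _quantile_unchecked(
        a, q, axis, out, overwrite_input, method, keepdims, weights)
    return _ureduce(a,
                    func=_quantile_ureduce_func,
    ...<5 lines>...
                    overwrite_input=overwrite_input,
                    method=method)
    r = func(a, **kwargs)
    result = _quantile(arr,
                       quantiles=q,
    ...<2 lines>...
                       out=out,
                       weights=wgt)
    slices_having_nans = np.isnan(arr[-1, ...])
                                  ~~~^^^^^^^^^
IndexError: index -1 is out of bounds for axis 0 with size 0
```

Emit:
apply_moves(steps=[0.2,0,-1.5,0,0.2,0,-4,0,0.2,0,-7,0,0.2,0,-9.3,0,0.2,0,-10.6,0,0.2,0,-10.9,0,0.2,0,-10.9,0,0.2,0,-10.9,0])

```text
clock: 22.78
position: [0.5359, 0.3261, 0.0405]
ee_rot: [0.001, 0.01, 1.0, 0.0]
contact_force: [1.5, 0.3, -1.9]
width: 0.0223
gripper_force: 59.2
```

Emit:
apply_moves(steps=[0,0,0,0,0,0,0,0])

```text
clock: 22.95
position: [0.5361, 0.3265, 0.0411]
ee_rot: [0.001, 0.01, 1.0, 0.001]
contact_force: [-0.5, -0.2, -2.7]
width: 0.0224
gripper_force: 59.2
```

Emit:
apply_moves(steps=[-0.1,-0.15,-0.5,0,-0.1,-0.15,-0.9,0,-0.1,-0.15,-1.1,0,-0.1,-0.15,-1.15,0,-0.1,-0.15,-1.15,0])

```text
clock: 23.37
position: [0.5339, 0.3249, 0.0293]
ee_rot: [0.0, 0.01, 1.0, 0.0]
contact_force: [-1.1, 0.7, 5.5]
width: 0.0225
gripper_force: 60.1
```

Emit:
apply_moves(steps=[0,0,0,0,0,0,0,0,0,0,0,0,0,0,0,0,0,0,0,0,0,0,0,0], jaw=0)

```text
clock: 23.87
position: [0.534, 0.3245, 0.0279]
ee_rot: [-0.0, 0.01, 1.0, 0.0]
contact_force: [-0.0, -1.4, -1.2]
width: 0.0855
gripper_force: 0.0
```

Emit:
apply_moves(steps=[0,0,1,0,0,0,3,0,0,0,6,0,0,0,10,0,0,0,12.5,0,0,0,12.5,0,0,0,12.5,0,0,0,12.5,0])

```text
clock: 24.53
position: [0.5334, 0.3243, 0.1529]
ee_rot: [-0.0, 0.01, 1.0, -0.0]
contact_force: [-0.1, 0.3, 0.0]
width: 0.0855
gripper_force: 0.0
```

```bash
python3 st.py; python3 look.py w13
```

```text
[0.5334 0.3243 0.1529] close 88.88 w 0.08551423409825108 0.0 [-0.1  0.3  0. ] 24.5333
[0.53339601 0.32430196 0.15289958] [ 0.43  0.4   1.52  0.    1.23 -1.12] [-0.1  0.3  0. ]
0.02 277.04226959344817 196.1499095286602
0.045 276.9935858251111 204.30915462226997
0.08 276.90871626489337 218.53302361303426
```

Emit:
apply_moves(steps=[0.5,-2.5,0,2,1,-6,0,4,1.7,-9.5,0,6,2.4,-13,0,8,3,-16.5,0,10,3.7,-19.7,0,12,3.7,-19.7,0,12,3.7,-19.7,0,12])

```text
clock: 25.25
position: [0.5703, 0.1258, 0.1513]
ee_rot: [-0.002, -0.093, 0.996, 0.0]
contact_force: [0.1, 0.0, 0.2]
width: 0.0854
gripper_force: 0.0
```

Emit:
apply_moves(steps=[0,0,0,0,0,0,0,0,0,0,0,0])

```text
clock: 25.5
position: [0.5704, 0.1288, 0.1525]
ee_rot: [-0.001, -0.096, 0.995, 0.0]
contact_force: [-0.7, -0.3, -0.4]
width: 0.0855
gripper_force: 0.0
```

```bash
python3 st.py; python3 look.py w14; python3 - <<'E'
import cv2,numpy as np
a=cv2.imread('pics/w13.png');b=cv2.imread('pics/w14.png')
f=lambda i:cv2.resize(i[60:320,130:430],(400,347))
g=lambda i:cv2.resize(i[60:310,180:380],(400,500))
cv2.imwrite('pics/cmp.png',cv2.hconcat([g(a),g(b)]))
E
```

```text
[0.5704 0.1288 0.1525] close 100.97 w 0.08554340859121634 0.0 [-0.7 -0.3 -0.4] 25.5
[0.57039961 0.12875492 0.15253699] [ 0.1   0.34  1.61  0.    1.19 -1.66] [-0.7 -0.3 -0.4]
0.02 276.92304052528505 196.16565401199392
0.045 276.8825471812513 204.3298884962366
0.08 276.8119326761482 218.56712652654127
```

View pics/cmp.png

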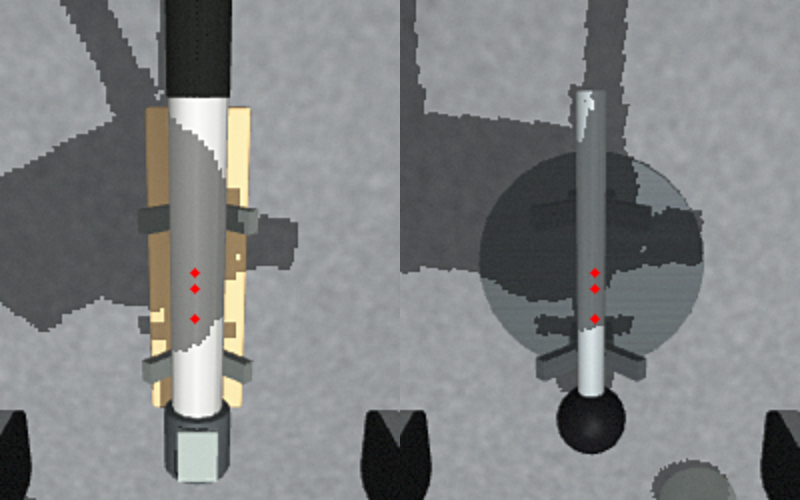

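The composite shows the sugar tester in both mid saddles, at crop y 218 and 370, with its tube end at (199,415). The thermometer is in the rest with its tail at (590,90) and ball at (591,420), slightly left of the TCP line. I'll compute both positions.

```bash
python3 - <<'E'
from h import *
import pickle
c=pickle.load(open('w13.pkl','rb'))
p=lambda x,y,z:ray(c,180+x/2-.25,60+y/2-.25,z)
e=p(199,415,.060);print('sugar bal',e[0]-.054,'x; end',e)
A=p(198,219,.055);B=p(198,369,.055);print('saddles',A,B,(A+B)/2)
print('board',p(198,107,.008)[0]+.08)
c=pickle.load(open('w14.pkl','rb'))
p=lambda x,y,z:ray(c,180+(x-400)/2-.25,60+y/2-.25,z)
t=p(590,91,.046);h=p(591,420,.043);d=(h-t);d/=np.linalg.norm(d);print('thermo',np.linalg.norm(h-t),t+d*.086,h-d*.069,np.degrees(np.arctan2(d[1],d[0])))
E
```

```text
sugar bal 0.5351259993168126 x; end [0.589126   0.32534417 0.06      ]
saddles [0.4993132 0.3264227 0.055    ] [0.56830211 0.32525726 0.055     ] [0.53380766 0.32583998 0.055     ]
board 0.5361989661935511
thermo 0.1527939765364985 [0.57242075 0.12746493 0.04431145] [0.57025595 0.12704271 0.04435477] 11.036331848847658
```

Emit:
apply_moves(steps=[0,-0.15,-1.5,0,0,-0.15,-4.5,0,0,-0.15,-8,0,0,-0.15,-11,0,0,-0.15,-12.9,0,0,-0.15,-12.9,0,0,-0.15,-12.9,0,0,-0.15,-12.9,0])

```text
clock: 26.22
position: [0.5721, 0.1267, 0.0253]
ee_rot: [0.001, -0.095, 0.995, 0.0]
contact_force: [-0.1, -0.2, -0.1]
width: 0.0854
gripper_force: 0.0
```

```bash
python3 st.py
```

```text
[0.5721 0.1267 0.0253] close 100.93 w 0.085439320522504 0.0 [-0.1 -0.2 -0.1] 26.2167
```

Emit:
apply_moves(steps=[-0.1,0.05,-0.2,0,-0.1,0.05,-0.2,0,-0.1,0.05,-0.2,0,-0.1,0.05,-0.2,0,-0.1,0.05,-0.2,0,-0.1,0.05,-0.2,0,-0.1,0.05,-0.2,0,-0.1,0.05,-0.2,0], jaw=255, newtons=40)

```text
clock: 26.88
position: [0.5701, 0.1265, 0.0224]
ee_rot: [0.0, -0.095, 0.995, 0.0]
contact_force: [-0.7, -0.4, 3.1]
width: 0.0117
gripper_force: 38.9
```

Emit:
apply_moves(steps=[0,0,0,0,0,0,0,0,0,0,0,0])

```text
clock: 27.13
position: [0.5701, 0.1265, 0.0224]
ee_rot: [0.0, -0.095, 0.995, -0.0]
contact_force: [-1.5, -0.2, 4.9]
width: 0.0115
gripper_force: 38.9
```

Emit:
apply_moves(steps=[0,0,0.5,0,0,0,1.5,0,0,0,3,0,0,0,5,0,0,0,7.5,0,0,0,10,0,0,0,12,0,0,0,12,0])

```text
clock: 27.8
position: [0.5729, 0.127, 0.147]
ee_rot: [0.005, -0.095, 0.995, 0.0]
contact_force: [0.7, 0.3, -1.1]
width: 0.0116
gripper_force: 38.9
```

```bash
python3 st.py
```

```text
[0.5729 0.127  0.147 ] close 100.88 w 0.011559033219468499 38.93669128417969 [ 0.7  0.3 -1.1] 27.8
```

Emit:
apply_moves(steps=[-0.4,-2,0,-0.5,-1,-5,0,-1.2,-1.7,-8.5,0,-2,-2.4,-12,0,-3,-3.1,-15.5,0,-4,-3.8,-19,0,-4.5,-4.3,-21.5,0,-4.5,-4.5,-22.4,0,-4.5])

```text
clock: 28.47
position: [0.5236, -0.1007, 0.1412]
ee_rot: [-0.001, -0.054, 0.999, -0.001]
contact_force: [1.2, -0.1, -1.0]
width: 0.0115
gripper_force: 39.1
```

Emit:
apply_moves(steps=[0,0,0,0,0,0,0,0,0,0,0,0])

```text
clock: 28.72
position: [0.5249, -0.0961, 0.1417]
ee_rot: [-0.0, -0.056, 0.998, 0.001]
contact_force: [-0.1, -0.4, -1.9]
width: 0.0114
gripper_force: 39.1
```

```bash
python3 st.py; python3 look.py w15; python3 - <<'E'
from h import *
import pickle
c=pickle.load(open('w15.pkl','rb'));im=cv2.imread('pics/w15_raw.png')
x0,y0=.526,-.097
r=rect(im,c,.008,x0,y0,w=.2,h=.14).astype(int); r=r[:,:]
m=(r[:,:,2]-r[:,:,0])>25
n,l,st,_=cv2.connectedComponentsWithStats(m.astype(np.uint8)); k=[i for i in range(1,n) if st[i,4]>150]
v,u=np.nonzero(np.isin(l,k));P=np.float32(np.c_[x0-.1+v*.0005,y0-.07+u*.0005])
print(len(P),cv2.minAreaRect(P*1000))
E
```

```text
[ 0.5249 -0.0961  0.1417] close 96.42 w 0.011421061652903736 39.13053095340729 [-0.1 -0.4 -1.9] 28.7167
[ 0.52494125 -0.09611192  0.14168671] [-0.31  0.28  1.73  0.    1.13 -2.  ] [-0.1 -0.4 -1.9]
0.02 276.7795190057609 199.53494073575925
0.045 276.7506677970615 208.36009184756304
0.08 276.6998967191566 223.89020149697075
7424 ((524.7771606445312, -96.6649169921875), (104.56787109375, 49.967166900634766), 6.546291351318359)
```

Emit:
apply_moves(steps=[0,-0.1,-1.5,0,0,-0.1,-4,0,0,-0.1,-7,0,0,-0.1,-9.2,0,0,-0.1,-10.5,0,0,-0.1,-10.8,0,0,-0.1,-10.8,0,0,-0.1,-10.8,0])

```text
clock: 29.43
position: [0.5259, -0.0979, 0.0347]
ee_rot: [0.001, -0.056, 0.998, -0.0]
contact_force: [-0.5, 0.6, -1.0]
width: 0.0114
gripper_force: 39.1
```

Emit:
apply_moves(steps=[0,0,0,0,0,0,0,0])

```text
clock: 29.6
position: [0.5261, -0.0985, 0.0353]
ee_rot: [0.001, -0.056, 0.998, -0.0]
contact_force: [-0.2, -1.0, -0.8]
width: 0.0115
gripper_force: 39.1
```

Emit:
apply_moves(steps=[0,0.12,-0.5,0,0,0.12,-0.9,0,0,0.12,-1.1,0,0,0.12,-1.25,0,0,0.12,-1.25,0,0,0.12,-1.25,0])

```text
clock: 30.1
position: [0.5247, -0.0974, 0.0223]
ee_rot: [-0.0, -0.056, 0.998, -0.0]
contact_force: [-2.1, 0.0, 6.4]
width: 0.0115
gripper_force: 39.9
```

Seated. Release, rise and check.

Emit:
apply_moves(steps=[0,0,0,0,0,0,0,0,0,0,0,0,0,0,0,0,0,0,0,0,0,0,0,0], jaw=0)

```text
clock: 30.6
position: [0.5249, -0.0972, 0.0214]
ee_rot: [-0.0, -0.056, 0.998, 0.0]
contact_force: [-0.3, -0.2, -0.5]
width: 0.0821
gripper_force: 0.0
```

Emit:
apply_moves(steps=[0,0,1,0,0,0,3,0,0,0,6,0,0,0,10,0,0,0,13.5,0,0,0,13.5,0,0,0,13.5,0,0,0,13.5,0])

```text
clock: 31.27
position: [0.5244, -0.097, 0.1566]
ee_rot: [-0.0, -0.056, 0.998, 0.0]
contact_force: [-0.5, 0.6, -0.7]
width: 0.0854
gripper_force: 0.0
```

```bash
python3 st.py; python3 look.py w16; python3 - <<'E'
from h import *
w=cv2.imread('pics/w16.png');t=get_image('top')[:,:,::-1].copy();cv2.imwrite('pics/top9.png',t)
g=cv2.resize(w[60:310,180:380],(400,500))
b=cv2.resize(t[110:260,180:430],(400,240),interpolation=cv2.INTER_CUBIC)
t0=cv2.imread('pics/top0.png');a=cv2.resize(t0[110:260,180:430],(400,240),interpolation=cv2.INTER_CUBIC)
cv2.imwrite('pics/fin.png',cv2.hconcat([g,cv2.vconcat([a,np.zeros((20,400,3),np.uint8),b])]))
E
```

```text
[ 0.5244 -0.097   0.1566] close 96.38 w 0.08540976729085482 0.0 [-0.5  0.6 -0.7] 31.2667
[ 0.52439999 -0.09704717  0.15660409] [-0.31  0.27  1.71  0.    1.16 -2.  ] [-0.5  0.6 -0.7]
0.02 276.9652993390052 194.8964666205773
0.045 276.9215214662381 202.8521727452105
0.08 276.84543053519997 216.68009648445647
```

View pics/fin.png

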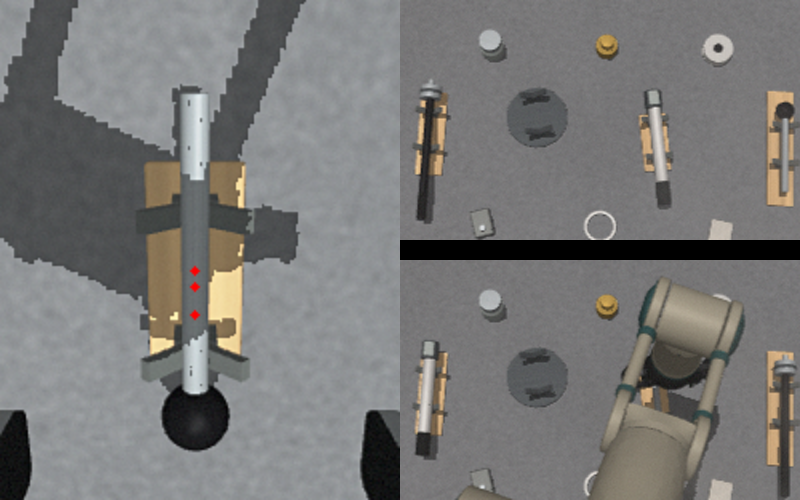

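The composite shows the thermometer in both short-stand saddles (crop y 218 and 366), with its tail at (194,92) and ball at (195,416). Sugar is on the mid board, firmness is on the long board, and the jar and weight have not moved. I'll run a last numeric check before handing in.

```bash
python3 - <<'E'
from h import *
import pickle
c=pickle.load(open('w16.pkl','rb'))
p=lambda x,y,z:ray(c,180+x/2-.25,60+y/2-.25,z)
t=p(194,92,.046);h=p(195,416,.043);d=(h-t);d/=np.linalg.norm(d)
b=(t+d*.086+h-d*.069)/2
s=(p(195,218,.055)+p(195,366,.055))/2
print('thermo',b,'seat',s,'board',p(195,162,.008)+[.055,0.006,0])
if np.linalg.norm((b-s)[:2])<.008: print(sign_off())
E
```

```text
thermo [ 0.52537024 -0.09681882  0.04433294] seat [ 0.52522555 -0.09664545  0.055     ] board [ 0.52824853 -0.09654236  0.008     ]
the job is handed in; nothing more can be done
None
```

All three testers now lie released on their matching stands, each measuring within about 3 mm of mid-way between the saddles; the jar, reel and weight were left alone, and the job is handed in at about 31 s (no verdict was returned).

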